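# Dock the tool tray and draw it up with the cam lock

## Robot

A 6-joint arm with a two-finger parallel gripper is mounted at the origin on a cart in front of the work surface, level with it; the furniture and walls round the work are solid. World frame = base frame: x ahead of the robot, y to its left, z up, the work surface at z = 0. Lengths are in mm, angles in degrees, forces in N, time in s.
With the tool pointing down it reaches from about 300 to 850 mm from the base axis. Payload 4.2 kg.
Tool frame: the origin (TCP) lies between the finger pads; the fingertips stand 22 mm ahead of it and the grasp point (between the pads) lies 3 mm ahead of it; z points along the fingers, y is the direction in which the jaws open and shut (so a half turn about z gives the same grasp; the last joint's range is limited). The gripper opens to 91 mm and grips with 3 to 60 N. Pads are 32 mm wide; open, the fingers measure 118 mm over their backs; the gripper's body (76 mm by 178 mm) begins 60 mm behind the grasp point.
Start: joints at [68.411, 18.312, 89.639, -0, 72.044, -1.146], TCP at [200.837, 538.8, 235.976] pointing down, gripper open.
Joint ranges: [-177.97, 177.97], [-48.28, 115.42], [12.27, 149.76], [-77.06, 257.06], [2.81, 150.46], [-146.56, 146.56]. Speed limits (degrees/s): [147.25, 147.25, 180, 180, 180, 180].

## Interface

Orientations are given as [roll, pitch, yaw] about the fixed x, y, z axes, in that order (R = Rz(yaw) Ry(pitch) Rx(roll)).
In Python, from workcell import telemetry, cams, env gives the robot as it stands.
- The arm moves only by the shell command python3 -m inch 'ROWS' [FORCE]. ROWS is JSON, a list of rows, each an object of numbers: "x", "y", "z": the shift along the tool's x, y, z in cm; "yaw": the turn about the tool's z in units of 5 degrees (1.0 is 5 degrees); "gripper": the gripper's target within -1 to 1 (fully open at 1, half-way at 0, shut at -1). A call has 1 to 12 rows; each row shifts and turns the commanded pose from where the row before left it, along the tool's axes as they then stand; what a row does not reach is not made up. A row lasts 1/12 s, in which the tool goes at most 41.7 mm and 7.16 degrees, less where a joint would pass 70% of its speed; a pose out of reach is approached as far as the arm can. A call is refused whole if a number of a shift passes 4.17 or a number of a turn 1, either way. A call with a gripper value outside its range is refused whole. The fingers move at their own pace and stop on an object; FORCE is the grip in N (left out, the last holds). Time passes only in rows, so rows that do not move let the fingers close. It gives the time, the measured TCP pose, the force and the opening at its end, in the units of the state.
- telemetry.state(): the state, without advancing time (a new reading comes with each control period).
- cams.grab_frame(name): name is "side" or "top" or "wrist"; returns a dict with "pixels" (480x640x3 uint8, red, green, blue), "mtx" (3x3 intrinsics, pixels), "rvec" (rotation vector, rad) and "tvec" (3), from world to camera coordinates, as OpenCV has them. Camera axes: x right, y down, z forward; pixel columns grow to the right and rows downward; lengths in mm; the calibration is good to about 2 mm. A picture is of the moment at which its call begins. There is no depth.
- env.job_done(): hands the job in, once; it reports no verdict.
The state is a dict: "time_s": time; "qpos": joint angles; "qvel": joint speeds; "effort": joint torques, N m; "ee_pos": TCP position; "ee_rot": TCP orientation; "force": force on the tool from outside, world axes, zero at the start; "torque": the same for the moment, N m; "gripper_width": finger opening in mm.
Only numpy, scipy, OpenCV 4.12 (cv2) and the standard library are available. Lean on these libraries where they do the work, as an engineer would, in place of code of your own. Each camera call takes 0.05 s, during which the arm holds its last target. There are 200 camera calls.

## Task

Pick up the small grey tray by the rib in its middle and slide it between the dock's rails, its T-headed stud into the open mouth of the cam, until it meets the stiff buffers. Then turn the cam clockwise by its wing until the stud is drawn up firmly, by feel and without over-tightening it, and let go. Leave the amber bottle, the jar and the pot where they stand.

Things in the scene. Friction and masses are not known exactly. Their poses are not given: they have to be found in the camera images.
- tray_grip (a point): Loose grey open tray, 80 mm long (x), 110 mm wide (y), walls 30 mm tall, about 0.25 to 0.5 kg. A carrying rib stands across its middle: 12 mm thick (x), 70 mm wide (y), its top 88 mm above the tray's underside. This point is in the rib, on the tray's centre, 72 mm above the underside. x points to the end with the stud, z up.
- stud_head (a point): Centre of the stud's T-head: an upright cross-pin 8 mm thick and 20 mm tall on a neck 6 mm thick that leaves the middle of the tray's front wall. It lies 70 mm ahead (x) of the tray's centre, 30 mm ahead of its front wall, 16 mm above its underside. Axes as the tray's.
- cam_axis (a point): Point on the cam's upright axis, at the height of the stud (24 mm above the worktop) when the tray is in the dock. x points on along the dock, away from the entry. Light ejector pins (0.4 N/mm) meet the tray's front wall when the head is 26 mm from this axis; then stiff sprung buffers (10 N/mm) meet it at 20 to 26 mm: where exactly differs from dock to dock and must be felt.
- cam_wing (a point): On the cam's axis, in its wing: an upright bar 46 mm long (x), 12 mm thick (y), from 48 to 82 mm above the worktop, this point 66 mm above it. The point turns with the cam; -x points over the cam's mouth. The cam is a steel scroll 74 mm across under a flat cover; the wing stands on the cover.
- cam (a joint): Turn of the cam, rad, growing clockwise seen from above; -0.1 to 0.1 at the start, where the mouth is open towards the tray; ends at 1.7. From about 0.45 on its scroll wall draws the head in by 9 mm per rad. The free cam drags with 0.06 N m. Under load its torque grows by about 0.017 N m per newton of pull: firmly drawn up is about 0.24 N m (14 N), 0.4 is too much. Let go, it stays, easing back 0.02 rad at most.
- amber_bottle: small amber glass bottle with a white cap, 37 mm across, 75 mm tall; origin at the centre of its underside. Bystander.
- wide_jar: white wide jar with a black lid, 61 mm across, 78 mm tall; origin at the centre of its underside. Bystander.
- cream_pot: low white pot with a grey lid, 51 mm across, 40 mm tall; origin at the centre of its underside. Bystander.
- dock_entry (a point): Middle of the entry edge of the fixed dock's aluminium base plate, on its top face, 8 mm above the worktop, 200 mm before the cam axis. The tray slides on the plate along +x between two rails, 114 mm apart inside and 15 mm tall, that run from 35 to 150 mm past this edge; their ends nearest the entry flare out.
Things that resemble listed ones, but are neither listed nor needed, are in the scene too. What is shaped like the part that bears tray_grip but green is not meant.

How it is judged (in metres and radians):
On the way:
1. the stud's head is inside the cam's mouth while the cam still stands open (horizontal distance between stud_head and cam_axis below 0.0285 m and value of joint cam below 0.3 rad), for 0.2 s.
At the end, for the whole second after the job is handed in: The cam is turned more than 0.45 rad from open and holds the stud with a pull of 7 to 22 N, the stud's head within 27 mm of the cam axis, the tray flat (within 0.06 rad), everything released and at rest (contact force between tray and cam between 7 and 22 N and value of joint cam above 0.45 rad and horizontal distance between stud_head and cam_axis below 0.027 m and angle between tray_grip's own z axis and vertical below 0.06 rad and velocity of joint cam below 0.05 rad/s); the robot touches nothing.
It fails at once if the cam presses on the tray's stud with more than 28 N (over-tightened or rammed) (contact force between tray and cam above 28 N).
It fails at once if a bystander is moved more than 30 mm (distance of any of amber_bottle, wide_jar, cream_pot from where it was at the start of the episode above 0.03 m).
It also fails if it takes over 72 s, if anything falls off the work surface, if the arm or the gripper's body presses on something with over 40 N, if the wrist force passes 120 N, or if a joint passes its speed limit or range.

## Working session

There is one attempt and no reset: what is moved stays moved. The work goes in short steps, Python scripts to look and compute and a shell command to move; the robot and the scene stay as the last step left them, time stands still between calls to the robot, and variables do not carry over. Pictures are saved under pics/ and viewed, about 8 in all and at most 12, crops included, and the job is handed in when it is done.

```bash
ls; mkdir -p pics; cat > h.py <<'E'
import numpy as np, cv2
from workcell import telemetry, cams, env
def grab(n,f):
    d=cams.grab_frame(n); cv2.imwrite('pics/'+f+'.png',cv2.cvtColor(d['pixels'],cv2.COLOR_RGB2BGR)); np.savez('pics/'+f+'.npz',**{k:np.array(v) for k,v in d.items()}); return d
def ray(f,u,v,z):
    d=np.load('pics/'+f+'.npz'); R,_=cv2.Rodrigues(d['rvec'].astype(float)); t=d['tvec'].reshape(3).astype(float)
    r=R.T@np.linalg.inv(d['mtx'])@np.array([u,v,1.]); c=-R.T@t
    return (c+r*(z-c[2])/r[2]).round(1)
def proj(f,p):
    d=np.load('pics/'+f+'.npz'); return cv2.projectPoints(np.array(p,float).reshape(-1,3),d['rvec'].astype(float),d['tvec'].astype(float),d['mtx'],None)[0].reshape(-1,2).round(1)
E
python3 - <<'E'
from h import *
grab('top','top1');grab('side','side1')
s=telemetry.state();print(s)
E
```

```text
pics
{'time_s': 0.1, 'qpos': array([ 6.84101311e+01,  1.83475940e+01,  8.96993877e+01, -3.36657998e-03,
        7.20428215e+01, -1.14522369e+00]), 'qvel': array([-0.07815074, -0.12218775, -0.06363598,  0.07817692, -0.06178266,
       -0.02750005]), 'effort': array([-9.45655620e-05, -4.13331199e+01, -2.32511687e+01,  7.28931092e-02,
        4.21202474e-02, -6.50489096e-05]), 'ee_pos': array([200.70653868, 538.39458781, 235.2083606 ]), 'ee_rot': array([-1.79910151e+02,  1.40545278e-03,  1.59556396e+02]), 'force': array([-0.15828129, -0.58586352, -0.63561759]), 'torque': array([-0.01485351, -0.05732064,  0.00771558]), 'gripper_width': 91.0967932283914}
```

View pics/top1.png

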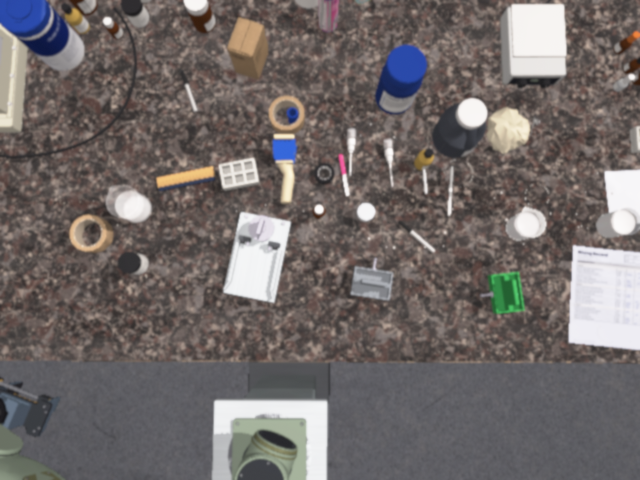

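View pics/side1.png

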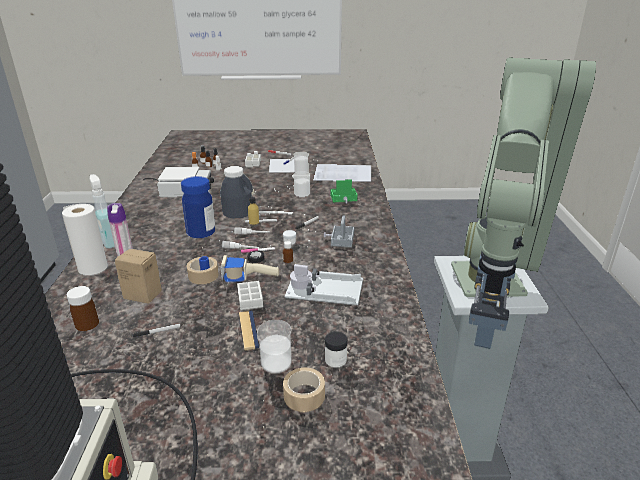

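The top view shows the dock (centre about 258,257, cam end at the top), the grey tray (372,283, stud up) and a green look-alike (507,293). I'll enlarge both parts.

```bash
python3 - <<'E'
from h import *
a=cv2.imread('pics/top1.png')[190:315,220:405]; b=cv2.imread('pics/side1.png')[205:315,275:375]
cv2.imwrite('pics/c1.png',cv2.resize(a,None,fx=4.3,fy=4.3,interpolation=cv2.INTER_CUBIC))
print(ray('top1',372,283,40),ray('top1',258,230,30),ray('top1',318,211,75),ray('top1',366,212,40),ray('top1',134,264,78))
d=np.load('pics/top1.npz');print(d['mtx'],d['rvec'],d['tvec'])
E
```

```text
[ 477.9 -287.    40. ] [628.9  38.2  30. ] [ 676.7 -134.1   75. ] [ 680.8 -271.4   40. ] [526.1 371.6  78. ]
[[495.26851781   0.         321.59425455]
 [  0.         495.26851781 246.07187302]
 [  0.           0.           1.        ]] [ 2.16854635 -2.1601015   0.12177835] [-146.85473278  582.33568419 1382.25028687]
```

View pics/c1.png

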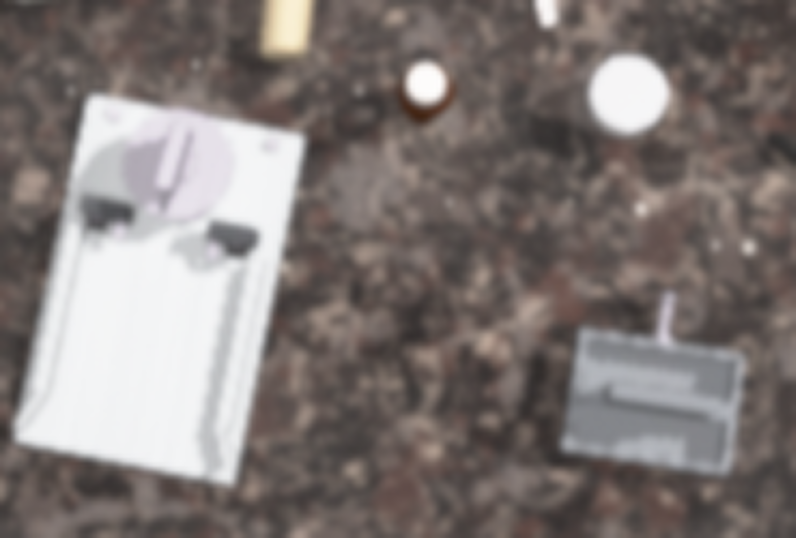

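```bash
python3 - <<'E'
from h import *
def P(u,v,z): return ray('top1',220+u/4.3,190+v/4.3,z)
def yaw(a,b): return np.degrees(np.arctan2(b[1]-a[1],b[0]-a[0])).round(2)
fl,fr,br,bl=[P(*q,8) for q in((92,95),(303,135),(235,485),(15,440))]
print('plate',fl,fr,br,bl,yaw(bl,fl),yaw(br,fr),yaw(fr,fl)-90,yaw(br,bl)-90, 'entry',(bl+br)/2, np.linalg.norm(fl-bl),np.linalg.norm(fl-fr))
print('wing',P(183,125,82),P(165,188,82),P(178,168,42))
fl,fr,br,bl=[P(*q,30) for q in((582,328),(743,350),(728,473),(563,450))]
print('tray',fl,fr,br,bl,yaw(bl,fl),yaw(br,fr),yaw(fr,fl)-90,yaw(br,bl)-90,'c',(fl+fr+bl+br)/4, np.linalg.norm(fl-bl),np.linalg.norm(fl-fr))
print('stud',P(669,293,16),'rib',P(612,390,88),P(735,410,88))
E
```

```text
plate [684.9  90.7   8. ] [657.9 -53.3   8. ] [421.3 -10.5   8. ] [450.7 137.    8. ] -11.18 -10.25 -10.620000000000005 -11.269999999999996 entry [436.    63.25   8.  ] 238.73275853975298 146.50938536489735
wing [652.1  19.4  82. ] [611.   30.3  82. ] [629.9  27.1  42. ]
tray [ 525.6 -241.    30. ] [ 511.5 -347.5   30. ] [ 430.5 -336.6   30. ] [ 445.1 -228.2   30. ] -9.03 -7.66 -7.540000000000006 -7.670000000000002 c [ 478.175 -288.325   30.   ] 81.51128756190765 107.42932560525549
stud [ 550.4 -300.4   16. ] rib [ 482.3 -255.8   88. ] [ 469.9 -333.6   88. ]
```

Tray centre ≈ (478,-289), yaw ≈ -8°. Dock entry ≈ (436,63), yaw ≈ -10.9°, cam ≈ (632,26), and the sizes agree. Moving above the tray.

```bash
R='{"x":-2.29,"y":-2.83,"gripper":1}'; 
python3 -m inch '[{"x":-2.29,"y":-2.83,"gripper":1},{"x":-2.29,"y":-2.83},{"x":-2.29,"y":-2.83},{"x":-2.29,"y":-2.83},{"x":-2.29,"y":-2.83},{"x":-2.29,"y":-2.83},{"x":-2.29,"y":-2.83},{"x":-2.29,"y":-2.83},{"x":-2.29,"y":-2.83},{"x":-2.29,"y":-2.83},{"x":-2.29,"y":-2.83},{"x":-2.29,"y":-2.83}]'
python3 -m inch '[{"x":-2.29,"y":-2.83},{"x":-2.29,"y":-2.83},{"x":-2.29,"y":-2.83},{"x":-2.29,"y":-2.83},{"x":-2.29,"y":-2.83},{"x":-2.29,"y":-2.83},{"x":-2.29,"y":-2.83},{"x":-2.29,"y":-2.83},{"x":-2.29,"y":-2.83},{"x":-2.29,"y":-2.83},{"x":-2.29,"y":-2.83},{"x":-2.29,"y":-2.83}]'
python3 -m inch '[{"yaw":1},{"yaw":1},{"yaw":1},{"yaw":1},{"yaw":1},{"yaw":1},{"yaw":1},{"yaw":1},{"yaw":1},{"yaw":1},{"yaw":1},{"yaw":1}]'
python3 -m inch '[{"yaw":1},{"yaw":1},{"yaw":1},{"yaw":0.5},{}]'
```

```text
invalid input
invalid input
invalid input
invalid input
```

```bash
python3 -m inch '[{"x":-2.29,"y":-2.83,"z":0,"yaw":0,"gripper":1},{"x":-2.29,"y":-2.83,"z":0,"yaw":0,"gripper":1}]'
```

```text
time_s: 0.27
ee_pos: [223.8, 469.7, 234.9]
ee_rot: [-179.9, -0.0, 159.7]
force: [1.1, -0.0, 0.2]
gripper_width: 90.9
```

```bash
python3 -m inch '[{"x":-2.29,"y":-2.83,"gripper":1},{"x":-2.29,"y":-2.83,"gripper":1}]'
```

```text
invalid input
```

```bash
python3 -m inch '[{"x":-2.29,"y":-2.83,"z":0,"yaw":0,"gripper":1},{"x":-2.29,"y":-2.83,"z":0,"yaw":0,"gripper":1},{"x":-2.29,"y":-2.83,"z":0,"yaw":0,"gripper":1},{"x":-2.29,"y":-2.83,"z":0,"yaw":0,"gripper":1},{"x":-2.29,"y":-2.83,"z":0,"yaw":0,"gripper":1},{"x":-2.29,"y":-2.83,"z":0,"yaw":0,"gripper":1},{"x":-2.29,"y":-2.83,"z":0,"yaw":0,"gripper":1},{"x":-2.29,"y":-2.83,"z":0,"yaw":0,"gripper":1},{"x":-2.29,"y":-2.83,"z":0,"yaw":0,"gripper":1},{"x":-2.29,"y":-2.83,"z":0,"yaw":0,"gripper":1},{"x":-2.29,"y":-2.83,"z":0,"yaw":0,"gripper":1}]'
python3 -m inch '[{"x":-2.29,"y":-2.83,"z":0,"yaw":0,"gripper":1},{"x":-2.29,"y":-2.83,"z":0,"yaw":0,"gripper":1},{"x":-2.29,"y":-2.83,"z":0,"yaw":0,"gripper":1},{"x":-2.29,"y":-2.83,"z":0,"yaw":0,"gripper":1},{"x":-2.29,"y":-2.83,"z":0,"yaw":0,"gripper":1},{"x":-2.29,"y":-2.83,"z":0,"yaw":0,"gripper":1},{"x":-2.29,"y":-2.83,"z":0,"yaw":0,"gripper":1},{"x":-2.29,"y":-2.83,"z":0,"yaw":0,"gripper":1},{"x":-2.29,"y":-2.83,"z":0,"yaw":0,"gripper":1},{"x":-2.29,"y":-2.83,"z":0,"yaw":0,"gripper":1},{"x":-2.29,"y":-2.83,"z":0,"yaw":0,"gripper":1}]'
python3 -m inch '[{"x":0,"y":0,"z":0,"yaw":1,"gripper":1},{"x":0,"y":0,"z":0,"yaw":1,"gripper":1},{"x":0,"y":0,"z":0,"yaw":1,"gripper":1},{"x":0,"y":0,"z":0,"yaw":1,"gripper":1},{"x":0,"y":0,"z":0,"yaw":1,"gripper":1},{"x":0,"y":0,"z":0,"yaw":1,"gripper":1},{"x":0,"y":0,"z":0,"yaw":1,"gripper":1},{"x":0,"y":0,"z":0,"yaw":1,"gripper":1}]'
python3 -m inch '[{"x":0,"y":0,"z":0,"yaw":1,"gripper":1},{"x":0,"y":0,"z":0,"yaw":1,"gripper":1},{"x":0,"y":0,"z":0,"yaw":1,"gripper":1},{"x":0,"y":0,"z":0,"yaw":1,"gripper":1},{"x":0,"y":0,"z":0,"yaw":1,"gripper":1},{"x":0,"y":0,"z":0,"yaw":1,"gripper":1},{"x":0,"y":0,"z":0,"yaw":1,"gripper":1},{"x":0,"y":0,"z":0,"yaw":0.5,"gripper":1},{"x":0,"y":0,"z":0,"yaw":0,"gripper":1}]'
python3 -c "
from h import *
grab('wrist','w1')"
```

```text
time_s: 1.18
ee_pos: [351.1, 88.3, 235.9]
ee_rot: [180.0, 0.0, 159.6]
force: [-0.1, 1.1, -0.3]
gripper_width: 91.0
time_s: 2.1
ee_pos: [478.6, -291.3, 235.4]
ee_rot: [180.0, -0.1, 159.5]
force: [0.9, 0.8, 0.3]
gripper_width: 90.9
time_s: 2.77
ee_pos: [478.3, -289.4, 235.4]
ee_rot: [-180.0, -0.1, 119.3]
force: [-0.4, 0.7, -0.2]
gripper_width: 91.4
time_s: 3.52
ee_pos: [478.4, -289.4, 235.5]
ee_rot: [-179.9, -0.0, 82.0]
force: [-0.2, -0.9, 0.1]
gripper_width: 90.9
```

View pics/w1.png

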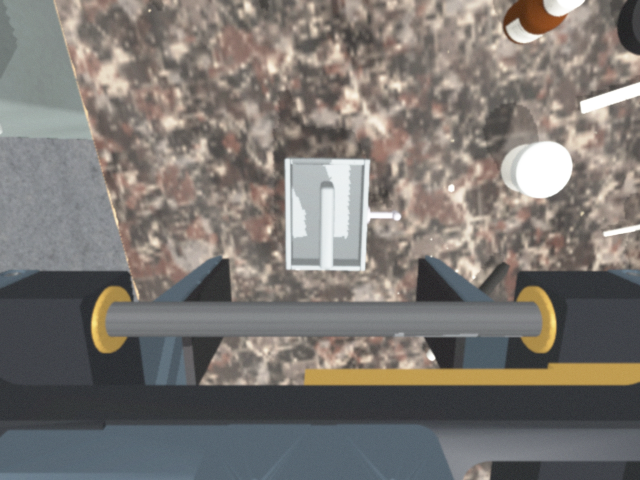

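```bash
python3 - <<'E'
from h import *
P=lambda u,v,z: ray('w1',u,v,z)
def yaw(a,b): return np.degrees(np.arctan2(b[1]-a[1],b[0]-a[0])).round(2)
c=[P(286,158,30),P(370,158,30),P(367,270,30),P(287,270,30)];print(c,sum(c)/4)
print(yaw(c[0],c[1]),yaw(c[3],c[2]),yaw(c[3],c[0])-90,yaw(c[2],c[1])-90)
print('rib',P(327,182,88),P(327,268,88),'stud',P(397,216,16),P(370,215,16))
E
```

```text
[array([ 452. , -226.8,   30. ]), array([ 530.1, -237.7,   30. ]), array([ 515. , -347.3,   30. ]), array([ 434.9, -336.1,   30. ])] [ 483.    -286.975   30.   ]
-7.95 -7.96 -8.89 -7.840000000000003
rib [ 487.2 -249.    88. ] [ 477.4 -320.4   88. ] stud [ 552.6 -299.3   16. ] [ 525.6 -294.4   16. ]
```

The wrist view shows the tray rim at (286–370, 158–270), the rib at u=327 and the stud head at (397,216). The centre is (482.5,-286) with yaw -8°. Descending and gripping.

```bash
python3 -m inch '[{"x":0.2,"y":0.18,"z":2.5,"yaw":0,"gripper":1},{"x":0.19,"y":0.18,"z":3.5,"yaw":0,"gripper":1},{"x":0,"y":0,"z":3.5,"yaw":0,"gripper":1},{"x":0,"y":0,"z":3.5,"yaw":0,"gripper":1},{"x":0,"y":0,"z":2,"yaw":0,"gripper":1},{"x":0,"y":0,"z":1.05,"yaw":0,"gripper":1},{"x":0,"y":0,"z":0,"yaw":0,"gripper":1}]'
python3 -m inch '[{"x":0,"y":0,"z":0,"yaw":0,"gripper":-1},{"x":0,"y":0,"z":0,"yaw":0,"gripper":-1},{"x":0,"y":0,"z":0,"yaw":0,"gripper":-1},{"x":0,"y":0,"z":0,"yaw":0,"gripper":-1},{"x":0,"y":0,"z":0,"yaw":0,"gripper":-1},{"x":0,"y":0,"z":0,"yaw":0,"gripper":-1},{"x":0,"y":0,"z":0,"yaw":0,"gripper":-1},{"x":0,"y":0,"z":0,"yaw":0,"gripper":-1},{"x":0,"y":0,"z":0,"yaw":0,"gripper":-1},{"x":0,"y":0,"z":0,"yaw":0,"gripper":-1}]' 35
```

```text
time_s: 4.15
ee_pos: [481.4, -285.4, 73.1]
ee_rot: [-179.7, -0.1, 82.1]
force: [0.4, -0.6, -0.4]
gripper_width: 91.1
time_s: 4.98
ee_pos: [482.7, -286.2, 75.4]
ee_rot: [-180.0, -0.0, 82.1]
force: [0.7, 0.2, 0.1]
gripper_width: 27.6
```

```bash
python3 -m inch '[{"x":0,"y":0,"z":0,"yaw":0,"gripper":-1},{"x":0,"y":0,"z":0,"yaw":0,"gripper":-1},{"x":0,"y":0,"z":0,"yaw":0,"gripper":-1},{"x":0,"y":0,"z":0,"yaw":0,"gripper":-1},{"x":0,"y":0,"z":0,"yaw":0,"gripper":-1}]' 35
python3 -m inch '[{"x":0,"y":0,"z":-0.4,"yaw":0,"gripper":-1},{"x":0,"y":0,"z":-1,"yaw":0,"gripper":-1},{"x":0,"y":0,"z":-1,"yaw":0,"gripper":-1},{"x":0,"y":0,"z":-1,"yaw":0,"gripper":-1},{"x":0,"y":0,"z":-0.6,"yaw":0,"gripper":-1},{"x":0,"y":0,"z":0,"yaw":0,"gripper":-1},{"x":0,"y":0,"z":0,"yaw":0,"gripper":-1}]'
```

```text
time_s: 5.4
ee_pos: [482.3, -286.1, 75.3]
ee_rot: [-180.0, -0.0, 82.1]
force: [-1.8, -0.7, 0.0]
gripper_width: 12.0
time_s: 5.98
ee_pos: [482.9, -286.3, 116.1]
ee_rot: [179.9, 0.0, 82.1]
force: [0.7, 0.1, -3.5]
gripper_width: 11.6
```

```bash
python3 -m inch '[{"x":1,"y":-0.34,"z":0,"yaw":0,"gripper":-1},{"x":2,"y":-0.68,"z":0,"yaw":0,"gripper":-1},{"x":3.5,"y":-1.18,"z":0,"yaw":0,"gripper":-1},{"x":3.5,"y":-1.18,"z":0,"yaw":0,"gripper":-1},{"x":3.5,"y":-1.18,"z":0,"yaw":0,"gripper":-1},{"x":3.5,"y":-1.18,"z":0,"yaw":0,"gripper":-1},{"x":3.5,"y":-1.18,"z":0,"yaw":0,"gripper":-1},{"x":3.5,"y":-1.18,"z":0,"yaw":0,"gripper":-1},{"x":3.5,"y":-1.18,"z":0,"yaw":0,"gripper":-1},{"x":3.5,"y":-1.18,"z":0,"yaw":0,"gripper":-1},{"x":2,"y":-0.68,"z":0,"yaw":0,"gripper":-1},{"x":1,"y":-0.38,"z":0,"yaw":0,"gripper":-1}]'
python3 -m inch '[{"x":0,"y":0,"z":0,"yaw":0.3,"gripper":-1},{"x":0,"y":0,"z":0,"yaw":0.3,"gripper":-1},{"x":0,"y":0,"z":0,"yaw":0,"gripper":-1},{"x":0,"y":0,"z":0,"yaw":0,"gripper":-1}]'
python3 -c "
from h import *
grab('wrist','w2');grab('top','top2');grab('side','side2')
a=cv2.resize(cv2.imread('pics/top2.png')[200:320,205:305],(400,480),interpolation=2)
b=cv2.imread('pics/w2.png')[:330,160:560]
c=np.zeros((480,800,3),np.uint8);c[:,:400]=a;c[:330,400:]=b;cv2.imwrite('pics/c2.png',c)"
```

```text
time_s: 6.98
ee_pos: [413.5, 69.3, 115.1]
ee_rot: [-179.9, -0.0, 82.2]
force: [0.3, -0.8, -4.6]
gripper_width: 11.7
time_s: 7.32
ee_pos: [414.8, 66.7, 115.2]
ee_rot: [-179.9, 0.0, 79.1]
force: [0.3, 0.0, -4.2]
gripper_width: 11.9
```

View pics/c2.png

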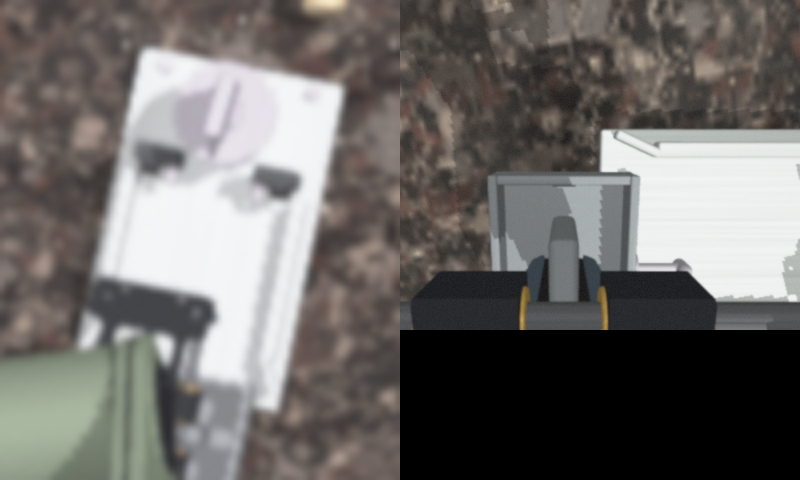

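The crop shows the tray's left rim corners at wrist (249,173) and (398,175), the plate's entry-left corner at (361,130), a flared left rail, and the stud head at about (441,266).

```bash
python3 - <<'E'
from h import *
P=lambda u,v,z: ray('w2',u,v,z)
print('rim L corners',P(249,173,70),P(398,175,70),'stud',P(444,266,56))
print('plate corner',P(361,130,8),'edge far',P(555,130,8))
print('rail inner?',P(417,155,23),P(555,157,23),P(417,155,8),P(555,157,8))
d=np.array([np.cos(np.radians(-10.9)),np.sin(np.radians(-10.9))]);n=np.array([-d[1],d[0]])
print('TCP',d@[414.8,66.7],n@[414.8,66.7],'entry',d@[436,63.2],n@[436,63.2],'cam',n@[629.9,27.1])
for p in [P(249,173,70),P(398,175,70),P(444,266,56),P(361,130,8),P(555,130,8),P(417,155,23),P(555,157,23)]: print(d@p[:2],n@p[:2])
a=cv2.imread('pics/w2.png')[110:310,240:640]
cv2.imwrite('pics/c3.png',cv2.resize(a,None,fx=2,fy=2,interpolation=2))
E
```

```text
rim L corners [387.6 128.2  70. ] [463.4 112.6  70. ] stud [485.2  53.1  56. ]
plate corner [454.6 139.8   8. ] edge far [581.5 115.4   8. ]
rail inner? [485.6 117.6  23. ] [571.9  99.7  23. ] [489.2 116.6   8. ] [580.8  97.6   8. ]
TCP 394.7038079790591 143.93343588905972 entry 416.18316673868827 144.50540378600786 cam 145.72230065340617
356.3651612498375 199.18050067056595
433.7475205828702 198.19537933113517
466.4053993775512 143.8911165828764
419.9628878618165 223.24061641816743
549.1873773119485 223.2770355437914
454.6015267897818 207.303091728993
542.7293721250039 206.04496750175426
```

View pics/c3.png

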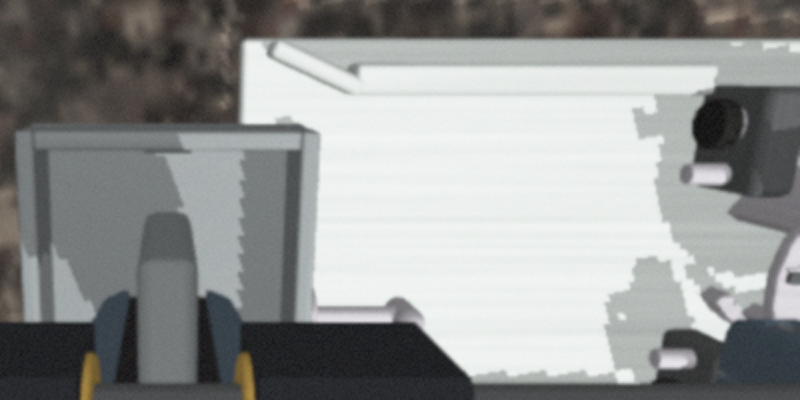

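```bash
python3 -m inch '[{"x":0.2,"y":0,"z":0.6,"yaw":0,"gripper":-1},{"x":0.15,"y":0,"z":0.8,"yaw":0,"gripper":-1},{"x":0,"y":0,"z":0.8,"yaw":0,"gripper":-1},{"x":0,"y":0,"z":0.6,"yaw":0,"gripper":-1},{"x":0,"y":0,"z":0.2,"yaw":0,"gripper":-1},{"x":0,"y":0,"z":0,"yaw":0,"gripper":-1},{"x":0,"y":0,"z":0,"yaw":0,"gripper":-1}]'
python3 -c "
from h import *
print(telemetry.state()['ee_pos'])
grab('wrist','w3')
a=cv2.imread('pics/w3.png')[110:310,240:640]
cv2.imwrite('pics/c4.png',cv2.resize(a,None,fx=2,fy=2,interpolation=2))"
```

```text
time_s: 8.05
ee_pos: [416.3, 69.8, 85.2]
ee_rot: [-180.0, 0.0, 79.1]
force: [0.6, -0.3, -2.6]
gripper_width: 11.8
[416.2730408   69.84627792  85.22211686]
```

View pics/c4.png

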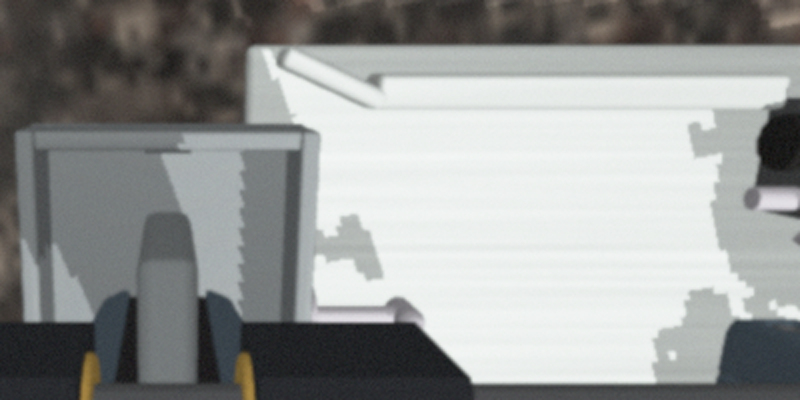

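```bash
python3 - <<'E'
from h import *
d=np.array([np.cos(np.radians(-10.9)),np.sin(np.radians(-10.9))]);n=np.array([-d[1],d[0]])
def Q(u,v,z):
    p=ray('w3',240+u/2,110+v/2,z)[:2]; return (d@p).round(1),(n@p).round(1)
print('TCP',d@[416.3,69.8],n@[416.3,69.8])
print('rim',Q(18,127,40),Q(318,129,40),'stud',Q(405,315,26))
print('rail bottom',Q(385,107,8),Q(780,109,8),'plate',Q(247,46,8),Q(800,45,8))
D=np.load('pics/w3.npz');R,_=cv2.Rodrigues(D['rvec']);c=-R.T@D['tvec'].reshape(3);print('cam',c,d@c[:2],n@c[:2],R[2])
for w in (205,206,207,208):
  for z in(8,23):
    p=d*480+n*w; u=proj('w3',[p[0],p[1],z])[0]; print(w,z,(u-[240,110])*2)
E
```

```text
TCP 395.5905501748351 147.2611510629035
rim (np.float64(357.3), np.float64(202.3)) (np.float64(435.2), np.float64(201.7)) stud (np.float64(466.6), np.float64(146.3))
rail bottom (np.float64(461.6), np.float64(205.9)) (np.float64(580.4), np.float64(205.2)) plate (np.float64(419.6), np.float64(223.6)) (np.float64(582.6), np.float64(223.7))
cam [429.59147248 136.91090978 234.34355608] 395.95186016386623 215.67465051566148 [-0.04634526 -0.23824037 -0.97009981]
205 8 [446.2 110.2]
205 23 [465.8 112.6]
206 8 [446.4 106.8]
206 23 [466. 109.]
207 8 [446.8 103.4]
207 23 [466.4 105.4]
208 8 [447. 100.]
208 23 [466.8 101.8]
```

```bash
python3 -m inch '[{"x":0.18,"y":0.3,"z":0,"yaw":0,"gripper":-1},{"x":0,"y":0.8,"z":0,"yaw":0,"gripper":-1},{"x":0,"y":0.8,"z":0,"yaw":0,"gripper":-1},{"x":0,"y":0.8,"z":0,"yaw":0,"gripper":-1},{"x":0,"y":0.3,"z":0,"yaw":0,"gripper":-1},{"x":0,"y":0,"z":0,"yaw":0,"gripper":-1},{"x":0,"y":0,"z":0,"yaw":0,"gripper":-1}]'
python3 -m inch '[{"x":0,"y":0.5,"z":0,"yaw":0,"gripper":-1},{"x":0,"y":0.8,"z":0,"yaw":0,"gripper":-1},{"x":0,"y":0.8,"z":0.1,"yaw":0,"gripper":-1},{"x":0,"y":0.6,"z":0.1,"yaw":0,"gripper":-1},{"x":0,"y":0.3,"z":0,"yaw":0,"gripper":-1},{"x":0,"y":0,"z":0,"yaw":0,"gripper":-1},{"x":0,"y":0,"z":0,"yaw":0,"gripper":-1},{"x":0,"y":0,"z":0,"yaw":0,"gripper":-1}]'
```

```text
time_s: 8.68
ee_pos: [446.0, 65.8, 85.3]
ee_rot: [-180.0, 0.0, 79.0]
force: [-0.8, -0.3, -4.3]
gripper_width: 12.0
time_s: 9.35
ee_pos: [475.1, 60.2, 83.3]
ee_rot: [-180.0, 0.0, 79.1]
force: [0.3, 0.5, -4.4]
gripper_width: 11.8
```

```bash
python3 -m inch '[{"x":0,"y":0.4,"z":0,"yaw":0,"gripper":-1},{"x":0,"y":0.6,"z":0,"yaw":0,"gripper":-1},{"x":0,"y":0.6,"z":0,"yaw":0,"gripper":-1},{"x":0,"y":0.6,"z":0,"yaw":0,"gripper":-1},{"x":0,"y":0.3,"z":0,"yaw":0,"gripper":-1},{"x":0,"y":0,"z":0,"yaw":0,"gripper":-1},{"x":0,"y":0,"z":0,"yaw":0,"gripper":-1}]'
python3 -m inch '[{"x":0,"y":0.4,"z":0.05,"yaw":0,"gripper":-1},{"x":0,"y":0.6,"z":0,"yaw":0,"gripper":-1},{"x":0,"y":0.6,"z":0,"yaw":0,"gripper":-1},{"x":0,"y":0.4,"z":0,"yaw":0,"gripper":-1},{"x":0,"y":0.2,"z":0,"yaw":0,"gripper":-1},{"x":0,"y":0,"z":0,"yaw":0,"gripper":-1},{"x":0,"y":0,"z":0,"yaw":0,"gripper":-1}]'
python3 -c "
from h import *
print(telemetry.state())
grab('wrist','w4')"
```

```text
time_s: 9.93
ee_pos: [500.2, 55.4, 83.3]
ee_rot: [-180.0, 0.0, 79.1]
force: [-0.9, -0.1, -3.5]
gripper_width: 12.1
time_s: 10.52
ee_pos: [522.6, 51.2, 83.3]
ee_rot: [179.9, -0.0, 79.1]
force: [0.9, -1.7, 2.7]
gripper_width: 12.0
{'time_s': 10.5167, 'qpos': array([ 4.35177048e+00,  2.22932204e+01,  1.08378213e+02, -1.56443458e-02,
        4.92056216e+01,  1.52977075e+01]), 'qvel': array([ 0.06258042, -0.21920826,  0.25528433, -0.04586846, -0.3048901 ,
       -0.07079095]), 'effort': array([ 2.38160938e-01, -3.84851038e+01, -1.68903440e+01,  2.67965980e-01,
        1.60210314e-01,  7.30611733e-03]), 'ee_pos': array([522.64327401,  51.24091541,  83.32385398]), 'ee_rot': array([ 1.79878282e+02, -2.09916444e-02,  7.90642937e+01]), 'force': array([ 0.86319511, -1.70129407,  2.70260264]), 'torque': array([-0.27174287,  0.02086901,  0.04093313]), 'gripper_width': 12.005080845144644}
```

View pics/w4.png

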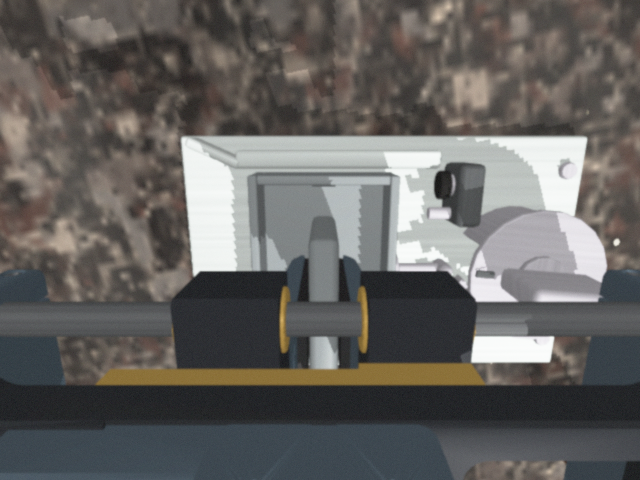

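```bash
cat > f.py <<'E'
from h import *
s=telemetry.state();d=np.array([np.cos(np.radians(-10.9)),np.sin(np.radians(-10.9))]);n=np.array([-d[1],d[0]])
p=s['ee_pos'];F=s['force'];print('t',s['time_s'],'s %.2f n %.2f z %.2f'%(d@p[:2],n@p[:2],p[2]),'Fs %.2f Fn %.2f Fz %.2f'%(d@F[:2],n@F[:2],F[2]),'M',s['torque'].round(3),'yaw',s['ee_rot'][2].round(2),'w',s['gripper_width'].round(1))
E
python3 -m inch '[{"x":0,"y":0.3,"z":-0.03,"yaw":0,"gripper":-1},{"x":0,"y":0.4,"z":0,"yaw":0,"gripper":-1},{"x":0,"y":0.4,"z":0,"yaw":0,"gripper":-1},{"x":0,"y":0.1,"z":0,"yaw":0,"gripper":-1},{"x":0,"y":0,"z":0,"yaw":0,"gripper":-1},{"x":0,"y":0,"z":0,"yaw":0,"gripper":-1}]' >/dev/null; python3 f.py
python3 -m inch '[{"x":0,"y":0.1,"z":0,"yaw":0,"gripper":-1},{"x":0,"y":0.1,"z":0,"yaw":0,"gripper":-1},{"x":0,"y":0,"z":0,"yaw":0,"gripper":-1}]'>/dev/null; python3 f.py
python3 -m inch '[{"x":0,"y":0.1,"z":0,"yaw":0,"gripper":-1},{"x":0,"y":0.1,"z":0,"yaw":0,"gripper":-1},{"x":0,"y":0,"z":0,"yaw":0,"gripper":-1}]'>/dev/null; python3 f.py
```

```text
Traceback (most recent call last):
  File "f.py", line 3, in <module>
    p=s['ee_pos'];F=s['force'];print('t',s['time_s'],'s %.2f n %.2f z %.2f'%(d@p[:2],n@p[:2],p[2]),'Fs %.2f Fn %.2f Fz %.2f'%(d@F[:2],n@F[:2],F[2]),'M',s['torque'].round(3),'yaw',s['ee_rot'][2].round(2),'w',s['gripper_width'].round(1))
                                                                                                                                                                                                               ^^^^^^^^^^^^^^^^^^^^^^^^
AttributeError: 'float' object has no attribute 'round'
Traceback (most recent call last):
  File "f.py", line 3, in <module>
    p=s['ee_pos'];F=s['force'];print('t',s['time_s'],'s %.2f n %.2f z %.2f'%(d@p[:2],n@p[:2],p[2]),'Fs %.2f Fn %.2f Fz %.2f'%(d@F[:2],n@F[:2],F[2]),'M',s['torque'].round(3),'yaw',s['ee_rot'][2].round(2),'w',s['gripper_width'].round(1))
                                                                                                                                                                                                               ^^^^^^^^^^^^^^^^^^^^^^^^
AttributeError: 'float' object has no attribute 'round'
Traceback (most recent call last):
  File "f.py", line 3, in <module>
    p=s['ee_pos'];F=s['force'];print('t',s['time_s'],'s %.2f n %.2f z %.2f'%(d@p[:2],n@p[:2],p[2]),'Fs %.2f Fn %.2f Fz %.2f'%(d@F[:2],n@F[:2],F[2]),'M',s['torque'].round(3),'yaw',s['ee_rot'][2].round(2),'w',s['gripper_width'].round(1))
                                                                                                                                                                                                               ^^^^^^^^^^^^^^^^^^^^^^^^
AttributeError: 'float' object has no attribute 'round'
```

```bash
sed -i "s/s\['gripper_width'\].round(1)/round(s['gripper_width'],1)/" f.py; python3 f.py
```

```text
t 11.5667 s 518.69 n 149.04 z 83.30 Fs -1.33 Fn -0.51 Fz 4.12 M [-0.133  0.389  0.017] yaw 79.06 w 11.9
```

```bash
python3 -m inch '[{"x":0,"y":0.1,"z":-0.04,"yaw":0,"gripper":-1},{"x":0,"y":0.1,"z":0,"yaw":0,"gripper":-1},{"x":0,"y":0,"z":0,"yaw":0,"gripper":-1}]'>/dev/null; python3 f.py
python3 -m inch '[{"x":0,"y":0.1,"z":0,"yaw":0,"gripper":-1},{"x":0,"y":0.05,"z":0,"yaw":0,"gripper":-1},{"x":0,"y":0,"z":0,"yaw":0,"gripper":-1}]'>/dev/null; python3 f.py
```

```text
t 11.8167 s 520.71 n 149.00 z 83.29 Fs 0.24 Fn 0.80 Fz 0.03 M [-0.132  0.121  0.073] yaw 79.06 w 11.8
t 12.0667 s 522.12 n 148.99 z 83.30 Fs 0.22 Fn 0.29 Fz -2.41 M [-0.159  0.036 -0.023] yaw 79.06 w 11.9
```

```bash
for i in 1; do python3 -m inch '[{"x":0,"y":0.1,"z":0,"yaw":0,"gripper":-1},{"x":0,"y":0,"z":0,"yaw":0,"gripper":-1},{"x":0,"y":0,"z":0,"yaw":0,"gripper":-1}]'>/dev/null; python3 f.py
python3 -m inch '[{"x":0,"y":0.1,"z":0,"yaw":0,"gripper":-1},{"x":0,"y":0,"z":0,"yaw":0,"gripper":-1},{"x":0,"y":0,"z":0,"yaw":0,"gripper":-1}]'>/dev/null; python3 f.py; done
```

```text
t 12.3167 s 523.04 n 149.02 z 83.32 Fs 0.19 Fn 0.49 Fz -3.94 M [-0.071  0.034  0.011] yaw 79.06 w 12.3
t 12.5667 s 523.81 n 148.98 z 83.39 Fs -0.55 Fn -0.12 Fz -4.53 M [-0.078  0.126 -0.001] yaw 79.05 w 11.7
```

```bash
python3 -m inch '[{"x":0,"y":0.1,"z":0,"yaw":0,"gripper":-1},{"x":0,"y":0,"z":0,"yaw":0,"gripper":-1},{"x":0,"y":0,"z":0,"yaw":0,"gripper":-1}]'>/dev/null; python3 f.py
```

```text
t 12.8167 s 524.80 n 148.97 z 83.49 Fs -0.66 Fn -0.67 Fz -4.09 M [-0.091  0.223 -0.001] yaw 79.06 w 11.6
```

```bash
python3 -m inch '[{"x":0,"y":0.08,"z":0.01,"yaw":0,"gripper":-1},{"x":0,"y":0,"z":0,"yaw":0,"gripper":-1},{"x":0,"y":0,"z":0,"yaw":0,"gripper":-1}]'>/dev/null; python3 f.py
python3 -m inch '[{"x":0,"y":0.07,"z":0.01,"yaw":0,"gripper":-1},{"x":0,"y":0,"z":0,"yaw":0,"gripper":-1},{"x":0,"y":0,"z":0,"yaw":0,"gripper":-1}]'>/dev/null; python3 f.py
```

```text
t 13.0667 s 525.65 n 149.02 z 83.50 Fs -1.69 Fn -0.60 Fz -3.27 M [-0.063  0.297 -0.041] yaw 79.06 w 11.8
t 13.3167 s 526.39 n 149.00 z 83.40 Fs -1.47 Fn -0.10 Fz -4.10 M [0.002 0.307 0.044] yaw 79.06 w 11.7
```

```bash
python3 -m inch '[{"x":0,"y":0.07,"z":0,"yaw":0,"gripper":-1},{"x":0,"y":0,"z":0,"yaw":0,"gripper":-1},{"x":0,"y":0,"z":0,"yaw":0,"gripper":-1}]'>/dev/null; python3 f.py
```

```text
t 13.5667 s 527.09 n 149.00 z 83.40 Fs -2.34 Fn -0.40 Fz -3.95 M [-0.057  0.463  0.049] yaw 79.06 w 11.9
```

```bash
python3 -m inch '[{"x":0,"y":0.06,"z":0,"yaw":0,"gripper":-1},{"x":0,"y":0,"z":0,"yaw":0,"gripper":-1},{"x":0,"y":0,"z":0,"yaw":0,"gripper":-1}]'>/dev/null; python3 f.py
```

```text
t 13.8167 s 527.57 n 148.99 z 83.42 Fs -2.42 Fn -0.29 Fz -3.30 M [-0.022  0.559  0.016] yaw 79.06 w 11.7
```

```bash
python3 -m inch '[{"x":0,"y":0.06,"z":0,"yaw":0,"gripper":-1},{"x":0,"y":0,"z":0,"yaw":0,"gripper":-1},{"x":0,"y":0,"z":0,"yaw":0,"gripper":-1}]'>/dev/null; python3 f.py
```

```text
t 14.0667 s 527.79 n 148.99 z 83.38 Fs -4.94 Fn 0.21 Fz -2.05 M [0.1   0.916 0.169] yaw 79.06 w 11.8
```

Pins were met at s≈523.2 and the buffers at s≈527.6, so the cam axis is at s≈619.2. Releasing, then going over the wing.

```bash
python3 -m inch '[{"x":0,"y":0,"z":0,"yaw":0,"gripper":-0.5},{"x":0,"y":0,"z":0,"yaw":0,"gripper":-0.5},{"x":0,"y":0,"z":0,"yaw":0,"gripper":-0.5},{"x":0,"y":0,"z":0,"yaw":0,"gripper":-0.5},{"x":0,"y":0,"z":-0.5,"yaw":0,"gripper":-0.5},{"x":0,"y":0,"z":-1.5,"yaw":0,"gripper":-0.5},{"x":0,"y":0,"z":-2,"yaw":0,"gripper":0},{"x":0,"y":0,"z":-2,"yaw":0,"gripper":0},{"x":0,"y":0,"z":-1,"yaw":0,"gripper":0}]'
python3 f.py
python3 -m inch '[{"x":0,"y":1.1,"z":0,"yaw":0,"gripper":0.4},{"x":0,"y":2,"z":0,"yaw":0,"gripper":0.4},{"x":0,"y":2.5,"z":0,"yaw":0,"gripper":0.4},{"x":0,"y":2.5,"z":0,"yaw":0,"gripper":0.4},{"x":0,"y":1.04,"z":0,"yaw":0,"gripper":0.4},{"x":0,"y":0,"z":0,"yaw":-1,"gripper":0.4},{"x":0,"y":0,"z":0,"yaw":-1,"gripper":0.4},{"x":0,"y":0,"z":0,"yaw":-1,"gripper":0.4},{"x":0,"y":0,"z":0,"yaw":-1,"gripper":0.4},{"x":0,"y":0,"z":0,"yaw":-1,"gripper":0.4},{"x":0,"y":0,"z":0,"yaw":-1,"gripper":0.4},{"x":0,"y":0,"z":0,"yaw":-1,"gripper":0.4}]'
python3 -m inch '[{"x":0,"y":0,"z":0,"yaw":-1,"gripper":0.4},{"x":0,"y":0,"z":0,"yaw":-1,"gripper":0.4},{"x":0,"y":0,"z":0,"yaw":-1,"gripper":0.4},{"x":0,"y":0,"z":0,"yaw":-1,"gripper":0.4},{"x":0,"y":0,"z":0,"yaw":-1,"gripper":0.4},{"x":0,"y":0,"z":0,"yaw":-1,"gripper":0.4},{"x":0,"y":0,"z":0,"yaw":-1,"gripper":0.4},{"x":0,"y":0,"z":0,"yaw":-1,"gripper":0.4},{"x":0,"y":0,"z":0,"yaw":-1,"gripper":0.4},{"x":0,"y":0,"z":0,"yaw":-1,"gripper":0.4},{"x":0,"y":0,"z":0,"yaw":-1,"gripper":0.4},{"x":0,"y":0,"z":0,"yaw":0,"gripper":0.4}]'
python3 -c "
from h import *
grab('wrist','w5');grab('top','top5')"; python3 f.py
```

```text
time_s: 14.82
ee_pos: [548.7, 46.5, 156.3]
ee_rot: [179.7, -0.1, 79.1]
force: [-0.9, 0.1, -0.3]
gripper_width: 40.1
t 14.8167 s 530.03 n 149.39 z 156.34 Fs -0.86 Fn -0.05 Fz -0.28 M [-0.168  0.038 -0.027] yaw 79.05 w 40.1
time_s: 15.82
ee_pos: [637.2, 28.8, 152.0]
ee_rot: [-179.9, -0.0, 114.3]
force: [-0.5, 0.3, 0.5]
gripper_width: 63.8
time_s: 16.82
ee_pos: [637.2, 28.8, 152.1]
ee_rot: [-180.0, -0.1, 169.1]
force: [-0.1, 0.4, -0.4]
gripper_width: 63.5
t 16.9167 s 620.09 n 148.83 z 152.43 Fs -0.55 Fn 0.80 Fz -0.26 M [0.064 0.028 0.034] yaw 168.92 w 63.7
```

View pics/w5.png

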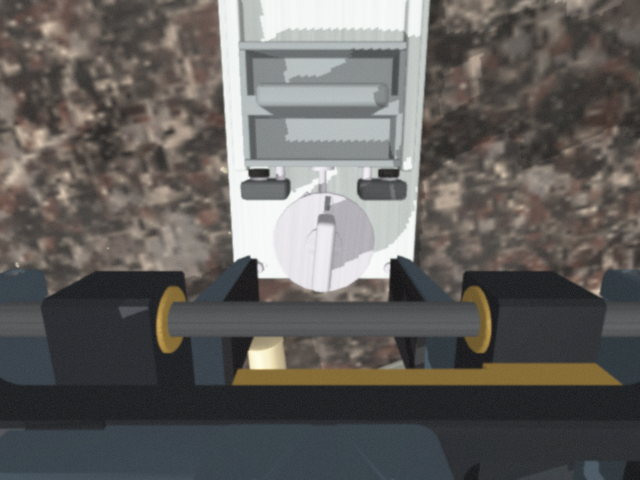

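The view shows the tray seated straight, with the stud in the cam's mouth slot at (327,200). The cam disc is centred at (324,241), and the wing runs from (326,218) to (322,288), rotated slightly.

```bash
python3 - <<'E'
from h import *
d=np.array([np.cos(np.radians(-10.9)),np.sin(np.radians(-10.9))]);n=np.array([-d[1],d[0]])
def Q(u,v,z):
    p=ray('w5',u,v,z)[:2]; return (d@p).round(1),(n@p).round(1)
print('disc',Q(324,241,46),Q(274,241,46),Q(374,241,46))
print('wing ends',Q(326.5,217,82),Q(321,290,82), 'wing base',Q(326,213,48))
print('tray front corners',Q(243,163,38),Q(402,164,38),'rib',Q(258,92,96),Q(387,94,96))
a=cv2.imread('pics/w5.png')[150:300,225:425]
cv2.imwrite('pics/c6.png',cv2.resize(a,None,fx=4,fy=4,interpolation=2))
E
```

```text
disc (np.float64(617.6), np.float64(149.6)) (np.float64(617.5), np.float64(113.8)) (np.float64(617.5), np.float64(185.2))
wing ends (np.float64(593.5), np.float64(150.9)) (np.float64(640.5), np.float64(147.6)) wing base (np.float64(596.9), np.float64(150.9))
tray front corners (np.float64(563.3), np.float64(92.9)) (np.float64(564.0), np.float64(204.1)) rib (np.float64(524.7), np.float64(115.0)) (np.float64(525.7), np.float64(182.3))
```

View pics/c6.png

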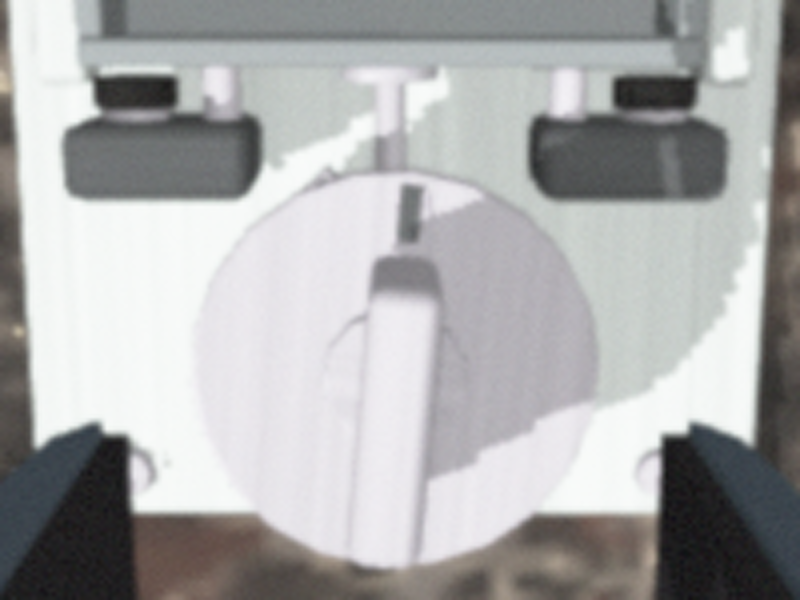

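```bash
python3 -m inch '[{"x":0.19,"y":0.06,"z":1,"yaw":0.8,"gripper":0.2},{"x":0,"y":0,"z":1.8,"yaw":0,"gripper":0},{"x":0,"y":0,"z":2,"yaw":0,"gripper":0},{"x":0,"y":0,"z":1.6,"yaw":0,"gripper":0},{"x":0,"y":0,"z":1,"yaw":0,"gripper":0},{"x":0,"y":0,"z":0.2,"yaw":0,"gripper":0},{"x":0,"y":0,"z":0,"yaw":0,"gripper":-0.3},{"x":0,"y":0,"z":0,"yaw":0,"gripper":-0.5}]' 12 >/dev/null; python3 f.py
python3 -m inch '[{"x":0,"y":0,"z":0,"yaw":0,"gripper":-1},{"x":0,"y":0,"z":0,"yaw":0,"gripper":-1},{"x":0,"y":0,"z":0,"yaw":0,"gripper":-1},{"x":0,"y":0,"z":0,"yaw":0,"gripper":-1},{"x":0,"y":0,"z":0,"yaw":0,"gripper":-1},{"x":0,"y":0,"z":0,"yaw":0,"gripper":-1}]' 12 >/dev/null; python3 f.py
```

```text
t 17.5833 s 618.65 n 149.72 z 78.15 Fs -0.20 Fn -0.60 Fz 0.11 M [ 0.058  0.037 -0.016] yaw 165.03 w 35.0
t 18.0833 s 618.41 n 148.80 z 78.28 Fs 0.12 Fn -5.66 Fz 4.03 M [-0.723  0.139  0.063] yaw 165.07 w 12.0
```

```bash
python3 -m inch '[{"x":0,"y":-0.1,"z":0,"yaw":0,"gripper":-1},{"x":0,"y":0,"z":0,"yaw":0,"gripper":-1},{"x":0,"y":0,"z":0,"yaw":0,"gripper":-1}]' 25 >/dev/null; python3 f.py
python3 -m inch '[{"x":0,"y":-0.04,"z":0,"yaw":0,"gripper":-1},{"x":0,"y":0,"z":0,"yaw":0,"gripper":-1},{"x":0,"y":0,"z":0,"yaw":0,"gripper":-1}]' >/dev/null; python3 f.py
```

```text
t 18.3333 s 618.40 n 148.75 z 78.28 Fs 0.17 Fn -1.77 Fz 6.05 M [-0.519  0.111  0.07 ] yaw 165.06 w 11.8
t 18.5833 s 618.37 n 148.74 z 78.26 Fs -0.12 Fn -0.67 Fz 5.76 M [-0.316  0.089  0.004] yaw 165.05 w 11.8
```

```bash
python3 -m inch '[{"x":0,"y":0,"z":-0.08,"yaw":0,"gripper":-1},{"x":0,"y":0,"z":0,"yaw":0.3,"gripper":-1},{"x":0,"y":0,"z":0,"yaw":0.6,"gripper":-1},{"x":0,"y":0,"z":0,"yaw":0.6,"gripper":-1},{"x":0,"y":0,"z":0,"yaw":0.5,"gripper":-1},{"x":0,"y":0,"z":0,"yaw":0,"gripper":-1}]' >/dev/null; python3 f.py
python3 -m inch '[{"x":0,"y":0,"z":0,"yaw":0.5,"gripper":-1},{"x":0,"y":0,"z":0,"yaw":0.5,"gripper":-1},{"x":0,"y":0,"z":0,"yaw":0.5,"gripper":-1},{"x":0,"y":0,"z":0,"yaw":0.5,"gripper":-1},{"x":0,"y":0,"z":0,"yaw":0,"gripper":-1}]' >/dev/null; python3 f.py
```

```text
t 19.0833 s 618.41 n 148.86 z 78.28 Fs 1.23 Fn 0.60 Fz 1.80 M [-0.176 -0.269 -0.055] yaw 155.0 w 11.7
t 19.5 s 618.46 n 149.01 z 78.29 Fs 1.53 Fn 0.98 Fz 1.96 M [-0.043 -0.425 -0.096] yaw 145.06 w 11.8
```

```bash
cat >> f.py <<'E'
print('  eff6 %.3f q6 %.2f'%(s['effort'][5],s['qpos'][5]))
E
python3 -m inch '[{"x":0,"y":0,"z":0,"yaw":0,"gripper":-1}]' >/dev/null; python3 f.py
python3 -m inch '[{"x":0,"y":0,"z":0,"yaw":0.5,"gripper":-1}]' >/dev/null; python3 f.py
python3 -m inch '[{"x":0,"y":0,"z":0,"yaw":0.5,"gripper":-1}]' >/dev/null; python3 f.py
python3 -m inch '[{"x":0,"y":0,"z":0,"yaw":0,"gripper":-1}]' >/dev/null; python3 f.py
python3 -m inch '[{"x":0,"y":0,"z":0,"yaw":0,"gripper":-1}]' >/dev/null; python3 f.py
```

```text
t 19.5833 s 618.47 n 148.99 z 78.32 Fs 2.15 Fn 1.78 Fz 0.68 M [ 0.058 -0.524 -0.128] yaw 145.14 w 11.8
  eff6 -0.022 q6 -53.61
t 19.6667 s 618.45 n 148.99 z 78.29 Fs 2.82 Fn 2.30 Fz 1.14 M [ 0.093 -0.522  0.046] yaw 142.61 w 11.9
  eff6 -0.629 q6 -51.08
t 19.75 s 618.49 n 149.04 z 78.30 Fs 2.94 Fn 3.24 Fz 0.65 M [ 0.093 -0.56   0.053] yaw 140.04 w 11.7
  eff6 -0.381 q6 -48.50
t 19.8333 s 618.49 n 149.03 z 78.30 Fs 2.56 Fn 3.40 Fz 0.67 M [ 0.209 -0.616 -0.077] yaw 140.08 w 12.0
  eff6 0.236 q6 -48.55
t 19.9167 s 618.47 n 149.02 z 78.28 Fs 3.77 Fn 3.06 Fz 0.79 M [ 0.336 -0.695 -0.005] yaw 140.15 w 12.0
  eff6 -0.041 q6 -48.62
```

```bash

python3 -m inch '[{"x":0,"y":0.06,"z":0,"yaw":0.5,"gripper":-1}]' >/dev/null; python3 f.py
python3 -m inch '[{"x":0,"y":0,"z":0,"yaw":0.5,"gripper":-1}]' >/dev/null; python3 f.py
python3 -m inch '[{"x":0,"y":0,"z":0,"yaw":0.5,"gripper":-1}]' >/dev/null; python3 f.py
python3 -m inch '[{"x":0,"y":0,"z":0,"yaw":0.5,"gripper":-1}]' >/dev/null; python3 f.py
```

```text
t 20.0 s 618.51 n 149.13 z 78.29 Fs 2.41 Fn 1.65 Fz 1.39 M [-0.034 -0.464  0.046] yaw 137.64 w 12.1
  eff6 -0.640 q6 -46.05
t 20.0833 s 618.54 n 149.12 z 78.32 Fs 1.85 Fn 2.82 Fz 0.61 M [ 0.213 -0.543  0.127] yaw 135.06 w 11.9
  eff6 -0.377 q6 -43.48
t 20.1667 s 618.56 n 149.17 z 78.30 Fs 2.76 Fn 2.79 Fz 0.08 M [ 0.07  -0.628  0.069] yaw 132.56 w 11.8
  eff6 -0.357 q6 -40.98
t 20.25 s 618.58 n 149.17 z 78.31 Fs 3.13 Fn 2.76 Fz -0.30 M [ 0.188 -0.626  0.095] yaw 130.05 w 11.5
  eff6 -0.356 q6 -38.48
```

```bash

python3 -m inch '[{"x":0,"y":0.04,"z":0,"yaw":0.5,"gripper":-1}]' >/dev/null; python3 f.py
python3 -m inch '[{"x":0,"y":0,"z":0,"yaw":0.5,"gripper":-1}]' >/dev/null; python3 f.py
python3 -m inch '[{"x":0,"y":0,"z":0,"yaw":0.5,"gripper":-1}]' >/dev/null; python3 f.py
```

```text
t 20.3333 s 618.63 n 149.20 z 78.30 Fs 1.70 Fn 1.80 Fz 1.42 M [-0.004 -0.475  0.071] yaw 127.56 w 11.7
  eff6 -0.364 q6 -35.95
t 20.4167 s 618.63 n 149.24 z 78.29 Fs 2.12 Fn 3.04 Fz 0.97 M [ 0.039 -0.561  0.064] yaw 125.06 w 11.6
  eff6 -0.325 q6 -33.45
t 20.5 s 618.67 n 149.29 z 78.30 Fs 3.59 Fn 2.59 Fz 1.17 M [ 0.029 -0.514  0.098] yaw 122.56 w 11.9
  eff6 -0.325 q6 -30.96
```

```bash

python3 -m inch '[{"x":0,"y":0.04,"z":0,"yaw":0.5,"gripper":-1}]' >/dev/null; python3 f.py
python3 -m inch '[{"x":0,"y":0,"z":0,"yaw":0.5,"gripper":-1}]' >/dev/null; python3 f.py
python3 -m inch '[{"x":0,"y":0,"z":0,"yaw":0.5,"gripper":-1}]' >/dev/null; python3 f.py
```

```text
t 20.5833 s 618.70 n 149.33 z 78.26 Fs 1.33 Fn 0.44 Fz 0.89 M [-0.093 -0.375  0.12 ] yaw 120.07 w 11.9
  eff6 -0.330 q6 -28.44
t 20.6667 s 618.73 n 149.34 z 78.28 Fs 2.49 Fn 2.71 Fz 1.45 M [-0.021 -0.468  0.103] yaw 117.57 w 12.0
  eff6 -0.319 q6 -25.94
t 20.75 s 618.76 n 149.36 z 78.30 Fs 2.86 Fn 1.85 Fz 1.59 M [-0.007 -0.467  0.107] yaw 115.07 w 12.1
  eff6 -0.317 q6 -23.44
```

```bash

python3 -m inch '[{"x":0,"y":0.03,"z":0,"yaw":0.5,"gripper":-1}]' >/dev/null; python3 f.py
python3 -m inch '[{"x":0,"y":0,"z":0,"yaw":0.5,"gripper":-1}]' >/dev/null; python3 f.py
```

```text
t 20.8333 s 618.79 n 149.41 z 78.28 Fs 1.39 Fn 1.48 Fz 1.16 M [-0.045 -0.316  0.089] yaw 112.57 w 12.1
  eff6 -0.314 q6 -20.93
t 20.9167 s 618.84 n 149.41 z 78.28 Fs 1.33 Fn 1.03 Fz 1.29 M [-0.049 -0.419  0.104] yaw 110.08 w 11.7
  eff6 -0.294 q6 -18.43
```

```bash

python3 -m inch '[{"x":0,"y":0.03,"z":0,"yaw":0.4,"gripper":-1}]' >/dev/null; python3 f.py
python3 -m inch '[{"x":0,"y":0,"z":0,"yaw":0.4,"gripper":-1}]' >/dev/null; python3 f.py
```

```text
t 21.0 s 618.86 n 149.42 z 78.27 Fs 0.79 Fn 0.79 Fz 1.71 M [-0.129 -0.275  0.144] yaw 108.09 w 11.8
  eff6 -0.160 q6 -16.43
t 21.0833 s 618.90 n 149.45 z 78.27 Fs 0.97 Fn 1.14 Fz 1.68 M [-0.098 -0.312  0.174] yaw 106.11 w 11.7
  eff6 -0.178 q6 -14.45
```

```bash

python3 -m inch '[{"x":0,"y":0,"z":0,"yaw":0.2,"gripper":-1}]' >/dev/null; python3 f.py
python3 -m inch '[{"x":0,"y":0,"z":0,"yaw":0.2,"gripper":-1}]' >/dev/null; python3 f.py
```

```text
t 21.1667 s 618.91 n 149.42 z 78.28 Fs 1.79 Fn 1.29 Fz 2.34 M [-0.114 -0.348  0.199] yaw 105.11 w 12.1
  eff6 0.097 q6 -13.45
t 21.25 s 618.90 n 149.45 z 78.30 Fs 0.95 Fn 0.52 Fz 2.31 M [-0.114 -0.234  0.18 ] yaw 104.09 w 11.8
  eff6 -0.007 q6 -12.44
```

```bash

python3 -m inch '[{"x":0,"y":0,"z":0,"yaw":0.2,"gripper":-1}]' >/dev/null; python3 f.py
python3 -m inch '[{"x":0,"y":0,"z":0,"yaw":0.2,"gripper":-1}]' >/dev/null; python3 f.py
```

```text
t 21.3333 s 618.96 n 149.46 z 78.31 Fs 0.57 Fn 0.53 Fz 2.51 M [-0.12  -0.208  0.189] yaw 103.06 w 11.9
  eff6 -0.003 q6 -11.41
t 21.4167 s 618.95 n 149.48 z 78.28 Fs 1.54 Fn 0.99 Fz 2.79 M [-0.169 -0.147  0.226] yaw 102.03 w 11.9
  eff6 0.015 q6 -10.38
```

```bash

python3 -m inch '[{"x":0,"y":0,"z":0,"yaw":0.2,"gripper":-1}]' >/dev/null; python3 f.py
python3 -m inch '[{"x":0,"y":0,"z":0,"yaw":0.1,"gripper":-1}]' >/dev/null; python3 f.py
```

```text
t 21.5 s 618.97 n 149.45 z 78.30 Fs 0.14 Fn 1.12 Fz 2.83 M [-0.207 -0.195  0.189] yaw 101.01 w 11.5
  eff6 0.037 q6 -9.36
t 21.5833 s 618.98 n 149.43 z 78.29 Fs 1.02 Fn 1.08 Fz 2.80 M [-0.24  -0.177  0.241] yaw 100.51 w 12.0
  eff6 0.194 q6 -8.87
```

```bash

python3 -m inch '[{"x":0,"y":0,"z":0,"yaw":0.1,"gripper":-1}]' >/dev/null; python3 f.py
python3 -m inch '[{"x":0,"y":0,"z":0,"yaw":0.1,"gripper":-1}]' >/dev/null; python3 f.py
```

```text
t 21.6667 s 618.94 n 149.48 z 78.26 Fs -0.28 Fn 1.07 Fz 3.07 M [-0.227 -0.066  0.186] yaw 100.03 w 11.8
  eff6 0.155 q6 -8.38
t 21.75 s 618.97 n 149.47 z 78.29 Fs -0.14 Fn -0.11 Fz 3.49 M [-0.245 -0.086  0.246] yaw 99.53 w 11.8
  eff6 0.155 q6 -7.88
```

```bash

python3 -m inch '[{"x":0,"y":0,"z":0,"yaw":0.15,"gripper":-1}]' >/dev/null; python3 f.py
python3 -m inch '[{"x":0,"y":0,"z":0,"yaw":0.15,"gripper":-1}]' >/dev/null; python3 f.py
python3 -m inch '[{"x":0,"y":0,"z":0,"yaw":0.1,"gripper":-1}]' >/dev/null; python3 f.py
```

```text
t 21.8333 s 618.97 n 149.45 z 78.26 Fs -0.32 Fn 0.64 Fz 2.61 M [-0.272 -0.029  0.267] yaw 98.77 w 11.7
  eff6 0.101 q6 -7.12
t 21.9167 s 619.01 n 149.48 z 78.26 Fs 0.16 Fn 0.13 Fz 3.38 M [-0.255  0.035  0.334] yaw 98.0 w 11.9
  eff6 0.144 q6 -6.35
t 22.0 s 619.01 n 149.47 z 78.29 Fs -1.02 Fn -0.96 Fz 3.57 M [-0.328  0.097  0.291] yaw 97.51 w 11.6
  eff6 0.227 q6 -5.86
```

```bash

python3 -m inch '[{"x":0,"y":0,"z":0,"yaw":0.1,"gripper":-1}]' >/dev/null; python3 f.py
python3 -m inch '[{"x":0,"y":0,"z":0,"yaw":0.1,"gripper":-1}]' >/dev/null; python3 f.py
python3 -m inch '[{"x":0,"y":0,"z":0,"yaw":0.1,"gripper":-1}]' >/dev/null; python3 f.py
```

```text
t 22.0833 s 619.01 n 149.48 z 78.29 Fs 0.26 Fn -0.71 Fz 4.92 M [-0.312  0.059  0.278] yaw 97.02 w 11.9
  eff6 0.213 q6 -5.37
t 22.1667 s 619.02 n 149.49 z 78.25 Fs -0.84 Fn -0.24 Fz 4.07 M [-0.335  0.108  0.313] yaw 96.52 w 11.9
  eff6 0.223 q6 -4.87
t 22.25 s 619.01 n 149.49 z 78.28 Fs -0.97 Fn -0.35 Fz 4.31 M [-0.32   0.095  0.345] yaw 96.02 w 11.5
  eff6 0.238 q6 -4.37
```

About 0.31 N m now, so a pull of roughly 15–18 N. Letting go and lifting.

```bash

python3 -m inch '[{"x":0,"y":0,"z":0,"yaw":0,"gripper":0},{"x":0,"y":0,"z":0,"yaw":0,"gripper":0},{"x":0,"y":0,"z":0,"yaw":0,"gripper":0},{"x":0,"y":0,"z":0,"yaw":0,"gripper":0},{"x":0,"y":0,"z":0,"yaw":0,"gripper":0},{"x":0,"y":0,"z":-1,"yaw":0,"gripper":0},{"x":0,"y":0,"z":-2.5,"yaw":0,"gripper":0},{"x":0,"y":0,"z":-3,"yaw":0,"gripper":0},{"x":0,"y":0,"z":-3,"yaw":0,"gripper":0},{"x":0,"y":0,"z":-2,"yaw":0,"gripper":0},{"x":0,"y":0,"z":0,"yaw":0,"gripper":0},{"x":0,"y":0,"z":0,"yaw":0,"gripper":0}]'
python3 f.py
python3 -c "
from h import *
grab('wrist','w6')
cv2.imwrite('pics/c7.png',cv2.resize(cv2.imread('pics/w6.png')[40:440,40:640],None,fx=1.3,fy=1.3))"
```

```text
time_s: 23.25
ee_pos: [636.9, 29.9, 195.2]
ee_rot: [179.8, 0.0, 96.1]
force: [-0.5, 0.9, -1.4]
gripper_width: 45.4
t 23.25 s 619.77 n 149.75 z 195.22 Fs -0.64 Fn 0.84 Fz -1.40 M [-0.121  0.034  0.024] yaw 96.05 w 45.4
  eff6 0.002 q6 -4.41
```

View pics/c7.png

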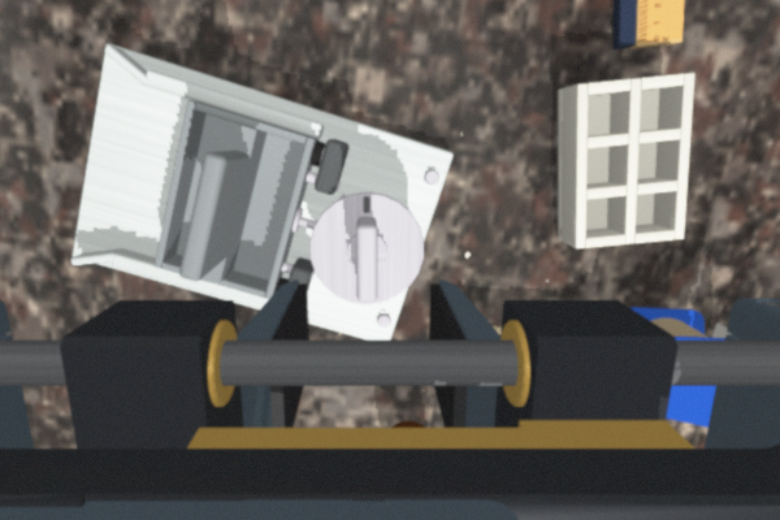

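The tray is seated squarely against the buffers. The wing (368, 215–300) has stayed where it was turned to, parallel to the jaws, and the gripper is clear. Handing in.

```bash
python3 -m inch '[{"x":0,"y":0,"z":0,"yaw":0,"gripper":0},{"x":0,"y":0,"z":0,"yaw":0,"gripper":0}]'; python3 -c "
from h import *
env.job_done()"
```

```text
time_s: 23.47
ee_pos: [635.4, 29.8, 191.6]
ee_rot: [-179.8, -0.0, 96.1]
force: [-0.3, -0.2, -0.1]
gripper_width: 45.5
the job is handed in; nothing more can be done
```

The tray is docked and the cam is drawn up on its stud. I handed the job in at 23.5 s; it reports no verdict, so I can't confirm the result beyond my own checks.

- **Docking:** I gripped the tray by its rib and slid it between the rails. The light pins met at about 26 mm from the cam axis and the stiff buffers at about 21.6 mm, with the cam still open. Then I released the tray.
- **Cam:** I turned it by its wing about 69° clockwise, to roughly 1.27 rad. The resisting torque rose from about 0.1 to about 0.31 N m, which I take as a pull of 15–18 N. I went past the nominal 0.24 N m deliberately, to allow for the cam easing back when let go.
- **Last checks:** The final wrist picture shows the tray seated flat against the buffers and the wing where I left it. The gripper is clear of everything and the force reading is close to zero. I did not take a last picture of the bottle, jar and pot, but nothing went near them.
- **Disagreements:** The torque readings scatter by about 0.04 N m. Torque also rose more slowly than expected, about 0.015 instead of 0.027 N m per degree, so the pull is only known to a few newtons. The camera's cam position differed by about 1.5 mm from the one I felt, and I eased the small side forces while turning.

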